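Shut and lock the insulated pot

TASK

The empty insulated pot is going back on the trolley. Press its hinged lid fully shut, then turn the black lock collar on its neck clockwise until the collar's lever stands at the solid-bar locked mark, so that the lid is held. Leave the pot shut and locked, and do not disturb the crockery and the shaker around it.

Things in the scene. Friction and masses are not known exactly. Their poses are not given: they have to be found in the camera images.
- pot: Insulated steel pot, 168 mm across, 140 mm high to its rim, 155 to the top of the black collar, 164 to the top of the shut lid (vent cap 175). Fixed to the worktop. Origin: centre of its underside; z up, -x its front (towards the robot), +x its back (hinge), +y to the robot's left. Black handles at +y and -y, 66 mm high up, reach 118 mm from the axis.
- lid (a joint): Lid angle, rad: 0 shut, grows as its front rises. Steel, 250 g; stiff hinge (0.35 N m): stays where left, must be pressed right down (1 to 2 N at the front). Shut, it lies inside the collar: 3 tabs on its rim pass between the collar's 3 claws only with the collar within 0.35 rad of open (turned further first, the claws keep the lid from shutting); then the claws turn over the tabs and hold it.
- lid_hinge (a point): Middle of the lid's hinge axis, at the back of the pot: 98 mm behind the pot's axis, 150 mm above the worktop. The axis runs along the pot's y.
- lid_tab (a point): On the outer (upper) face of the lid's front thumb tab, 32 mm wide, 5 to 7 mm thick: 186 mm from the hinge axis along the lid, 13.5 mm above it when shut (163.5 mm above the worktop). The tab ends 8 mm further out. From here to the black vent cap (13 mm radius, 98 mm from the hinge) the outer face is nearly flat, 10 to 13 mm above the hinge axis when shut. Its axes turn with the lid.
- collar (a joint): Turn of the lock collar in rad: 0 = open (lever over the hollow-ring mark), grows clockwise seen from above, 1.047 = locked (lever over the solid-bar mark), where it meets a firm stop. Turns against about 0.25 N m of friction and stays where it is left.
- lever_tip (a point): Outer end of the collar's lever, centre of its top edge: a black paddle sticking out radially from the ribbed collar (radius 79 mm) to 117 mm from the pot's axis; 16 mm wide along the circle, 22 mm high, 130 to 152 mm above the worktop, free air on both sides and below it outside the pot's wall. The collar turns about the pot's vertical axis.
- locked_mark (a point): Top of the locked mark: a solid upright black bar, 10 mm wide, 22 mm high, raised 6 mm on the pot's wall just under the collar; 90 mm from the axis, 122.5 mm above the worktop, 30 degrees counter-clockwise (from above) of the pot's front, i.e. towards -y. At locked, the lever stands right over it.
- open_mark (a point): Top of the open mark: a hollow black ring, 18 mm across, raised 6 mm on the pot's wall just under the collar; 60 degrees counter-clockwise of the locked mark, 121 mm above the worktop.
- mug_3: Loose white mug, 74 mm across, 92 mm high, near the pot; origin at the centre of its underside. Leave it alone.
- bowl_0: Loose white rice bowl, 113 mm across, 64 mm high; origin at the centre of its underside. Leave it alone.
- salt_shaker: Loose white salt shaker, 43 mm across, 73 mm high; origin at the centre of its underside. Leave it alone.

How it is judged:
On the way, in this order (a step that is already met when the one before it is completed fails the run):
1. the lid is pressed fully shut (within 0.03 rad) with the collar still open (turned less than 0.5 rad) (value of joint lid below 0.03 rad and value of joint collar below 0.5 rad), for 0.2 s.
2. the collar is turned to within 0.1 rad of its locked mark, over the shut lid (value of joint collar above 0.947 rad and value of joint lid below 0.03 rad), for 0.2 s.
At the end, for the whole second after the job is handed in: The lid is shut (hinge under 0.03 rad) and the collar's lever stands within 0.1 rad (6 degrees) of the locked mark (all of step 2); the robot touches nothing.
It fails at once if the mug, the bowl or the salt shaker is shoved more than 3 cm or tipped over (distance of any of mug_3, bowl_0, salt_shaker from where it was at the start of the episode above 0.03 m or angle between any of mug_3, bowl_0, salt_shaker's own z axis and vertical above 0.5 rad).
It also fails if it takes over 51 s, if anything falls off the work surface, if the arm or the gripper's body presses on something with over 40 N, if the wrist force passes 120 N, or if a joint passes its speed limit or range.

ROBOT

A 7-joint arm with a two-finger parallel gripper is mounted at the origin on a cart in front of the work surface, level with it; the furniture and walls round the work are solid. World frame = base frame: x ahead of the robot, y to its left, z up, the work surface at z = 0. Lengths are in m, angles in rad, forces in N, time in s.
With the tool pointing down it reaches from about 0.375 to 0.925 m from the base axis. Payload 3.1 kg.
Tool frame: the origin (TCP) lies on the mounting face of the last link; the fingertips stand 173 mm ahead of it and the grasp point (between the pads) lies 155 mm ahead of it (env.grip_depth is the distance from the TCP to the grasp point, in m); z points along the fingers, y is the line along which they close (so a half turn about z gives the same grasp; the last joint's range is limited). The gripper opens to 85 mm and grips with 20 to 120 N. Pads are 22 mm wide; open, the fingers measure 114 mm over their backs; the gripper's body (76 mm by 85 mm) begins 54 mm behind the grasp point. The pads swing forward as they close: fully open they stand 13 mm farther back than shut.
Start: joints at [-1.295, 0.383, 0.044, 1.598, -0.018, 1.161, -0.05], TCP at [0.237, 0.605, 0.405] pointing down, gripper open.
Joint ranges: [-2.61, 2.61], [-0.41, 2.15], [-1.48, 1.57], [0, 2.5], [-1.57, 4.71], [0.05, 1.97], [-2.85, 2.85]. Speed limits (rad/s): [2.79, 2.79, 3.14, 3.14, 3.14, 3.14, 3.14].

INTERFACE

Orientations are given as a unit quaternion [x, y, z, w].
In Python, from rig import env, optics gives the robot as it stands.
- The arm moves only by the tool arm_command, never from a script. Its argument "moves" is one flat list of numbers, 6 for each row, row after row: the shift along the world's x, y, z in mm, then the turn, a rotation vector about the world's x, y, z in rad. A call has exactly 8 rows; each row is the pose to reach, as a shift and turn from the pose commanded when the call began; what a row does not reach only later rows make up. A row lasts 1/8 s, in which the tool goes at most 62.5 mm and 10.7 degrees, less where a joint would pass 70% of its speed; a pose out of reach is approached as far as the arm can. A call with a gripper value outside its range is refused whole. "fingers" is the closure, from 0 (fully open) to 1 (shut), set as the call begins (left out, the last holds). The fingers move at their own pace and stop on an object; "squeeze" is the grip in N (left out, the last holds). Time passes only in rows, so rows that repeat a pose let the fingers close, or fill a call up. It gives the time, the measured TCP pose, the force, the opening and the grip force at its end, in the units of the state.
- env.observe(): the state, without advancing time (a new reading comes with each control period).
- optics.capture(name): name is "scene" or "side" or "wrist"; returns the picture (420x560x3 uint8, blue, green, red); there is no depth.
- optics.camera_info(name): a dict with "K" (3x3 intrinsics, pixels), "dist_coeffs" ([k1, k2, p1, p2, k3] as OpenCV has them; the pictures are not rectified), "rvec" (rotation vector, rad) and "tvec" (3), from world to camera coordinates, as OpenCV has them; the wrist camera has in their place "tool_from_camera" (4x4, takes a point from camera to tool coordinates, whose origin is the TCP and whose axes are the flange's). Camera axes: x right, y down, z forward; pixel columns grow to the right and rows downward; lengths in m; the calibration is good to about 2 mm. A picture is of the moment at which its call begins: read the wrist's pose just before it. camera_info takes no time and is no camera call.
- env.finish_job(): hands the job in; it is judged then, once.
The state is a dict: "time": time; "joints": joint angles; "qd": joint speeds; "effort": joint torques, N m; "ee_pos": TCP position; "eef_rot": TCP orientation; "force": force on the tool from outside, world axes, zero at the start; "ft_torque": the same for the moment, N m; "grip_width": opening from 0.0 (shut) to 1.0 (fully open); "finger_force": force on a finger pad.
Only numpy, scipy, OpenCV 4.12 (cv2) and the standard library are available. Lean on these libraries where they do the work, as an engineer would, in place of code of your own. Each camera call takes 0.05 s, during which the arm holds its last target. There are 200 camera calls.

## Working session

There is one attempt and no reset: what is moved stays moved. The work goes in short steps, Python scripts to look and compute and a tool call to move; the robot and the scene stay as the last step left them, time stands still between calls to the robot, and variables do not carry over. Pictures are saved under pics/ and viewed, at most 10 in all, crops included, and the job is handed in when it is done.

Besides the shell and the picture viewer there is one more tool, called as name(argument=value, ...), one argument or row to a line, values as JSON. arm_command: Moves the arm, as the interface text tells. Its arguments: {"type":"object","properties":{"moves":{"type":"array","items":{"type":"number"}},"fingers":{"type":"number"},"squeeze":{"type":"number"}},"required":["moves"]}

```bash
mkdir -p pics
python3 - <<'E'
from rig import env, optics
import cv2
for n in("scene","side"):
    cv2.imwrite(f"pics/{n}0.png",optics.capture(n))
    i=optics.camera_info(n); R=cv2.Rodrigues(i["rvec"])[0]; print(n,-R.T@i["tvec"].ravel() if hasattr(i["tvec"],"ravel") else i, R[2])
s=env.observe(); print(s)
E
```

```text
scene [-0.25234762  0.88110124  0.88692435] [ 0.57141555 -0.5757323  -0.58482184]
side [ 0.01949844 -0.10519911  1.01159853] [ 0.45956153  0.22899476 -0.85811689]
{'time': 0.1, 'joints': array([-1.29479111,  0.38378555,  0.04383896,  1.59940113, -0.01788492,
        1.16120031, -0.0499166 ]), 'qd': array([-0.00016812, -0.00291269, -0.00074687, -0.00592455,  0.00112875,
        0.00081225, -0.0012826 ]), 'effort': array([ 2.71118617e-03, -4.34727609e+01,  1.02915779e+00, -2.50455827e+01,
        1.08264058e-02,  5.47028889e-03,  4.27284021e-06]), 'ee_pos': array([0.23717987, 0.60471862, 0.40339877]), 'eef_rot': array([ 1.85783105e-01,  9.82590045e-01, -1.19119011e-03, -1.53046569e-04]), 'force': array([-0.87033762, -0.28905059, -0.07686943]), 'ft_torque': array([-0.00994358,  0.03166446, -0.04176082]), 'finger_force': 0.0, 'grip_width': 0.9993908428139693}
```

View pics/scene0.png

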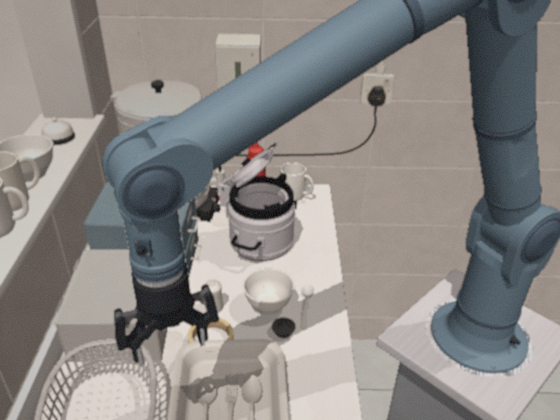

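View pics/side0.png

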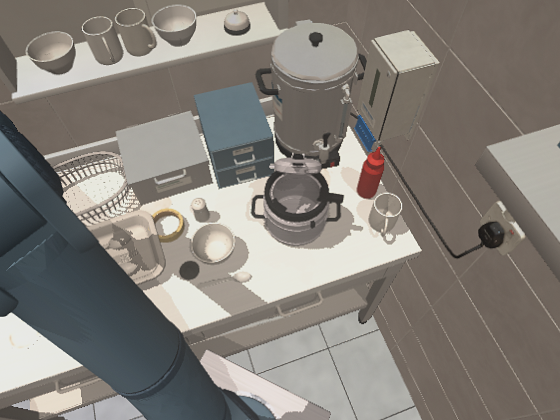

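The side view shows the pot at about (297,205), with the lid raised behind it near (297,165), black handles at (258,208) and (335,212), and the lever near (337,198). The mug is at (385,213), the bowl at (213,243) and the shaker at (200,210).

Run:
```python
import cv2
im=cv2.imread("pics/side0.png")[140:260,235:415]
cv2.imwrite("pics/side0c.png",cv2.resize(im,None,fx=4.4,fy=4.4,interpolation=cv2.INTER_CUBIC))
im=cv2.imread("pics/scene0.png")[130:270,190:330]
cv2.imwrite("pics/scene0c.png",cv2.resize(im,None,fx=4.2,fy=4.2,interpolation=cv2.INTER_CUBIC))
```

```text
(no output)
```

View pics/side0c.png

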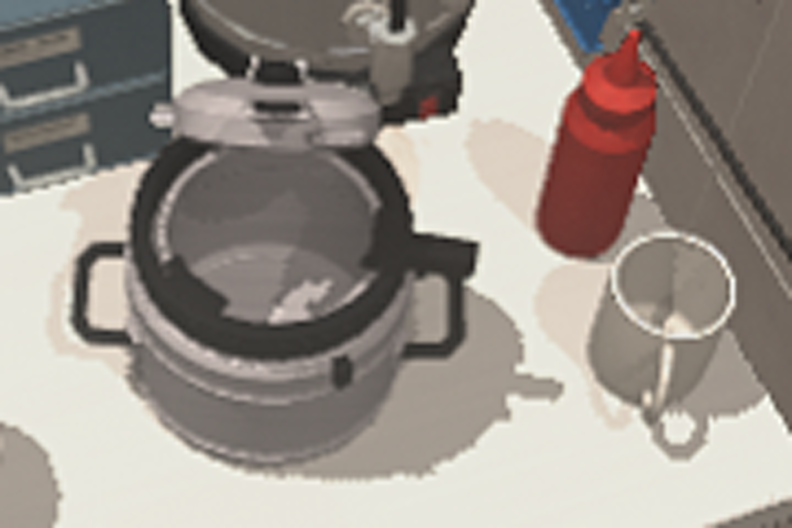

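View pics/scene0c.png

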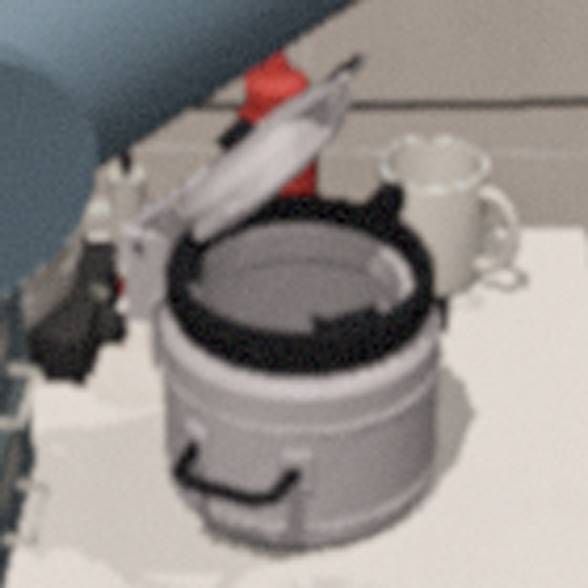

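```bash
cat > h.py <<'E'
from rig import env, optics
import cv2, numpy as np
from scipy.optimize import least_squares
def proj(n,P):
    i=optics.camera_info(n)
    return cv2.projectPoints(np.float64(P).reshape(-1,3),np.float64(i["rvec"]),np.float64(i["tvec"]),np.float64(i["K"]),np.float64(i["dist_coeffs"]))[0][:,0]
def ray(n,uv):
    i=optics.camera_info(n);R=cv2.Rodrigues(np.float64(i["rvec"]))[0]
    p=cv2.undistortPoints(np.float64(uv).reshape(1,1,2),np.float64(i["K"]),np.float64(i["dist_coeffs"]))[0,0]
    d=R.T@[p[0],p[1],1]; return -R.T@np.float64(i["tvec"]).ravel(), d/np.linalg.norm(d)
def onz(n,uv,z):
    o,d=ray(n,uv); return o+d*(z-o[2])/d[2]
S=lambda u,v:(235+u/4.4,140+v/4.4)
C=lambda u,v:(190+u/4.2,130+v/4.2)
E
python3 - <<'E'
from h import *
for k,n,p,z in [("hL",'side',S(80,292),.066),("hR",'side',S(460,308),.066),("lock",'side',S(343,357),.1225),("lever",'side',S(475,248),.152),("hLc",'scene',C(232,496),.066),("leverc",'scene',C(395,186),.152),
 ("mug",'side',S(665,370),0),("bowl",'side',(213,262),0),("shk",'side',(201,220),0)]:
    print(k,onz(n,p,z).round(4))
a=onz('side',S(80,292),.066);b=onz('side',S(460,308),.066);print("hh",np.linalg.norm(a-b))
# fit pot x,y,yaw,collar ; yaw = direction of pot +x
def pts(q):
    x,y,w,c=q
    P=lambda ang,r,z:[x+r*np.cos(w+ang),y+r*np.sin(w+ang),z]
    pi=np.pi
    return [('side',S(80,292),P(pi/2,.118,.066)),('side',S(460,308),P(-pi/2,.118,.066)),('side',S(343,357),P(pi+pi/6,.09,.1225)),
     ('side',S(475,248),P(pi+pi/2-c,.117,.152)),('scene',C(232,496),P(pi/2,.118,.066)),('scene',C(395,186),P(pi+pi/2-c,.117,.152)),
     # silhouette: side extreme left/right of collar, base bottom
     ]
f=lambda q:np.concatenate([proj(n,P)[0]-uv for n,uv,P in pts(q)])
r=least_squares(f,[.65,-.05,0,0]);print(r.x.round(4),f(r.x).round(1))
x,y,w,c=r.x
# lid angle
e=np.array([np.cos(w),np.sin(w),0])
H=np.array([x,y,.15])+.098*e
def tab(t,d=.194,h=.0105):
    return H-e*(d*np.cos(t)-h*np.sin(t)*-1*-1*1)+np.array([0,0,1])*(d*np.sin(t)+h*np.cos(t)) if 0 else H+(-e*d*np.cos(t)+np.array([0,0,d*np.sin(t)]))+h*(e*np.sin(t)+np.array([0,0,np.cos(t)]))
for n,uv in(('scene',C(358,60)),('side',S(277,66))):
    q=least_squares(lambda t:proj(n,tab(t[0]))[0]-uv,[1.]);print(n,q.x,q.fun)
o=np.linspace(0,2*np.pi,73)
ring=lambda r,z:np.c_[x+r*np.cos(o),y+r*np.sin(o),0*o+z]
im=cv2.imread("pics/side0.png")
big=cv2.resize(im[140:260,235:415],None,fx=4.4,fy=4.4)
for R in(ring(.079,.155),ring(.084,0),ring(.117,.152)):
    uv=(proj('side',R)-[235,140])*4.4
    cv2.polylines(big,[uv.astype(np.int32)],True,(0,0,255),1)
for t in(.8,1.0,1.2):
    uv=(proj('side',tab(t))[0]-[235,140])*4.4; cv2.circle(big,tuple(int(v) for v in uv),4,(0,255,0),-1)
b2=cv2.resize(cv2.imread("pics/scene0.png")[130:270,190:330],None,fx=3.77,fy=3.77)
for R in(ring(.079,.155),ring(.084,0)):
    cv2.polylines(b2,[((proj('scene',R)-[190,130])*3.77).astype(np.int32)],True,(0,0,255),1)
cv2.imwrite("pics/ov.png",cv2.resize(np.hstack([big,b2]),(800,320)))
E
```

```text
hL [0.5129 0.2167 0.066 ]
hR [0.6006 0.0055 0.066 ]
lock [0.5084 0.0459 0.1225]
lever [0.5877 0.0022 0.152 ]
hLc [0.5042 0.2201 0.066 ]
leverc [0.5798 0.0138 0.152 ]
mug [ 0.654 -0.12   0.   ]
bowl [0.3489 0.2554 0.    ]
shk [0.4451 0.3504 0.    ]
hh 0.22868672308941262
[0.5565 0.1145 0.4223 0.1488] [-2.6  0.6  0.1 -1.4  0.9  2.1  0.2 -0.1 -1.7 -0.4  0.9 -2.8]
scene [0.77580199] [ 0.13791628 -0.12760896]
side [0.89112685] [-0.18834739 -0.00365752]
```

View pics/ov.png

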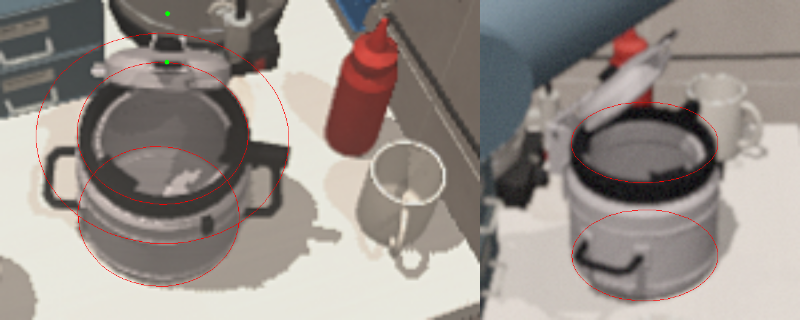

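The overlay fits the pot: axis at (0.556, 0.115), yaw 0.42. The lid is at about 0.8 rad and the collar is near open. I'll shut the fingers and move to a point above the lid.

Run:
```python
from h import *
x,y,w=.5565,.1145,.4223
e=np.array([np.cos(w),np.sin(w)]);H=np.array([x,y])+.098*e
T=np.array([.237,.605]) ; z0=.4034-.173
for t in(.9,.8,.7,.6,.5,.4,.3,.2,.1,0,-.03):
    d,h=.165,.0125
    hor=d*np.cos(t)-h*np.sin(t)-.011*min(1,abs(t)/.3); z=.15+d*np.sin(t)+h*np.cos(t)
    p=H-e*hor; print(t,(p*1000).round(),round(z*1000), 'shift',((p-T)*1000).round(),round((z-z0)*1000))
```

```text
0.9 [571. 121.] 287 shift [ 334. -484.] 57
0.8 [559. 116.] 277 shift [ 322. -489.] 47
0.7 [548. 111.] 266 shift [ 311. -494.] 35
0.6 [538. 106.] 253 shift [ 301. -499.] 23
0.5 [529. 102.] 240 shift [ 292. -503.] 10
0.4 [522.  99.] 226 shift [ 285. -506.] -5
0.3 [516.  96.] 211 shift [ 279. -509.] -20
0.2 [507.  92.] 195 shift [ 270. -513.] -35
0.1 [501.  89.] 179 shift [ 264. -516.] -51
0 [495.  87.] 162 shift [ 258. -518.] -68
-0.03 [496.  87.] 158 shift [ 259. -518.] -73
```

arm_command(
  moves=[0, 0, 40, 0, 0, 0.1, 20, -30, 80, 0, 0, 0.25, 50, -75, 115, 0, 0, 0.4, 85, -125, 115, 0, 0, 0.55, 120, -175, 115, 0, 0, 0.7, 155, -225, 115, 0, 0, 0.8, 190, -275, 115, 0, 0, 0.8, 225, -325, 115, 0, 0, 0.8],
  fingers=1,
)

```text
time: 1.1
ee_pos: [0.463, 0.2781, 0.5192]
eef_rot: [-0.212, 0.977, -0.0, -0.0]
force: [0.5, 0.4, 0.1]
grip_width: 0.003
finger_force: 0.0
```

arm_command(
  moves=[20, -30, 0, 0, 0, 0, 45, -65, 0, 0, 0, 0, 75, -110, 0, 0, 0, 0, 109, -159, 0, 0, 0, 0, 109, -159, -10, 0, 0, 0, 109, -159, -20, 0, 0, 0, 109, -159, -28, 0, 0, 0, 109, -159, -28, 0, 0, 0],
)

```text
time: 2.1
ee_pos: [0.5704, 0.1229, 0.4903]
eef_rot: [-0.213, 0.977, 0.0, -0.001]
force: [0.4, -0.2, -0.3]
grip_width: 0.001
finger_force: 0.0
```

Run:
```python
from h import *
s=env.observe();print(s['ee_pos'],s['joints'].round(2))
im=optics.capture('side');cv2.imwrite("pics/side1.png",im)
a=cv2.resize(im[110:260,220:370],(600,600))
b=cv2.resize(optics.capture('scene')[90:290,170:340],(500,600))
cv2.imwrite("pics/c1.png",cv2.resize(np.hstack([a,b]),(800,436)))
```

```text
[0.57041533 0.12288901 0.49032195] [-0.59  0.2   0.35  1.67 -0.07  1.29  1.78]
```

View pics/c1.png

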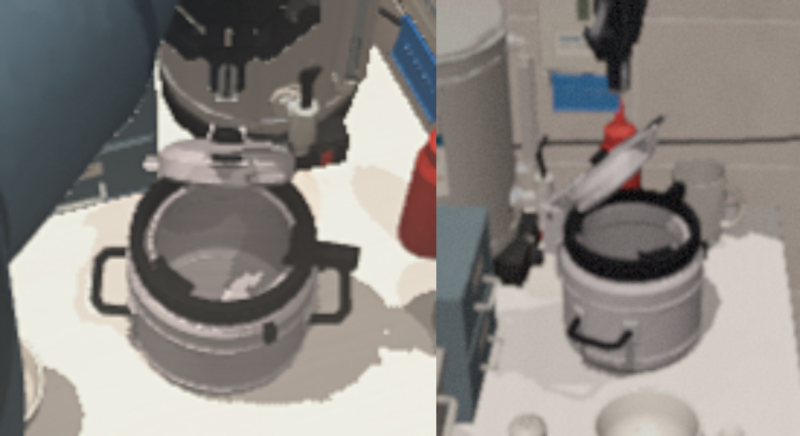

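The shut fingertips hang just above the lid, at (228,100) in the left half and (618,90) in the right, clear of everything else. I'll press along the lid's arc.

arm_command(
  moves=[0, 0, -15, 0, 0, 0, 0, 0, -30, 0, 0, 0, -12, -5, -40, 0, 0, 0, -23, -10, -51, 0, 0, 0, -33, -15, -64, 0, 0, 0, -42, -19, -77, 0, 0, 0, -49, -22, -91, 0, 0, 0, -55, -25, -106, 0, 0, 0],
)

```text
time: 3.2
ee_pos: [0.5159, 0.096, 0.3846]
eef_rot: [-0.212, 0.977, 0.0, -0.0]
force: [0.1, 1.5, 1.2]
grip_width: -0.0
finger_force: 0.4
```

arm_command(
  moves=[-5, -2, -8, 0, 0, 0, -9, -4, -16, 0, 0, 0, -12, -5, -24, 0, 0, 0, -15, -7, -32, 0, 0, 0, -18, -8, -39, 0, 0, 0, -20, -9, -45, 0, 0, 0, -20, -9, -49, 0, 0, 0, -20, -9, -49, 0, 0, 0],
)

```text
time: 4.2
ee_pos: [0.4962, 0.0871, 0.3364]
eef_rot: [-0.211, 0.977, -0.0, -0.0]
force: [0.5, 0.9, -0.4]
grip_width: -0.0
finger_force: 0.0
```

arm_command(
  moves=[0, 0, -2, 0, 0, 0, 0, 0, -3, 0, 0, 0, 0, 0, -4, 0, 0, 0, 0, 0, -5, 0, 0, 0, 0, 0, -6, 0, 0, 0, 0, 0, -6, 0, 0, 0, 0, 0, -6, 0, 0, 0, 0, 0, -6, 0, 0, 0],
)

```text
time: 5.2
ee_pos: [0.4968, 0.0868, 0.3354]
eef_rot: [-0.211, 0.977, 0.001, -0.001]
force: [-11.0, -2.8, 26.2]
grip_width: 0.002
finger_force: 13.3
```

Run:
```python
from h import *
s=env.observe();print(s['ee_pos'],s['force'])
a=cv2.resize(optics.capture('side')[110:260,220:370],(600,600))
b=cv2.resize(optics.capture('scene')[90:290,170:340],(500,600))
cv2.imwrite("pics/c2.png",cv2.resize(np.hstack([a,b]),(800,436)))
```

```text
[0.49684713 0.08682201 0.33541833] [-10.98542651  -2.82148147  26.19524731]
```

View pics/c2.png

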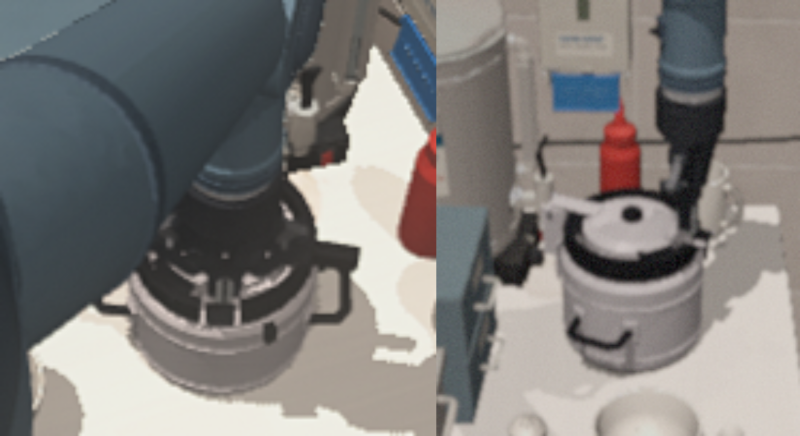

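The lid met a firm stop with the fingertips at z = 162 mm, which is the shut height. The picture shows it lying flat in the collar, with the lever still at open. Next I retreat and go round behind the lever.

Run:
```python
from h import *
x,y=.5565,.1145; r=.104
for ph in np.append(np.arange(5.454,4.25,-.1),4.25):
    print(round(ph,3),((x+r*np.cos(ph))*1000).round(),((y+r*np.sin(ph))*1000).round(), 'rel', (1000*r*(np.cos(ph)-np.cos(5.454))).round(),(1000*r*(np.sin(ph)-np.sin(5.454))).round(), round(ph-5.454,2))
```

```text
5.454 627.0 38.0 rel 0.0 0.0 0.0
5.354 619.0 31.0 rel -8.0 -7.0 -0.1
5.254 610.0 25.0 rel -17.0 -12.0 -0.2
5.154 601.0 20.0 rel -26.0 -17.0 -0.3
5.054 591.0 17.0 rel -35.0 -21.0 -0.4
4.954 581.0 14.0 rel -45.0 -24.0 -0.5
4.854 571.0 12.0 rel -56.0 -26.0 -0.6
4.754 561.0 11.0 rel -66.0 -27.0 -0.7
4.654 550.0 11.0 rel -76.0 -27.0 -0.8
4.554 540.0 12.0 rel -87.0 -26.0 -0.9
4.454 530.0 14.0 rel -97.0 -24.0 -1.0
4.354 520.0 17.0 rel -107.0 -21.0 -1.1
4.254 510.0 21.0 rel -116.0 -17.0 -1.2
4.25 510.0 21.0 rel -117.0 -16.0 -1.2
```

arm_command(
  moves=[0, 0, 10, 0, 0, 0, 0, 0, 25, 0, 0, 0, 0, 0, 45, 0, 0, 0, 10, -10, 55, 0, 0, 0, 40, -20, 55, 0, 0, 0.1, 70, -35, 55, 0, 0, 0.2, 100, -45, 55, 0, 0, 0.3, 131, -49, 55, 0, 0, 0.32],
)

```text
time: 6.3
ee_pos: [0.6287, 0.0359, 0.3852]
eef_rot: [-0.364, 0.931, -0.001, -0.0]
force: [0.4, 0.5, 0.1]
grip_width: -0.0
finger_force: 0.0
```

arm_command(
  moves=[0, 0, -10, 0, 0, 0, 0, 0, -22, 0, 0, 0, 0, 0, -34, 0, 0, 0, 0, 0, -46, 0, 0, 0, 0, 0, -57, 0, 0, 0, 0, 0, -67, 0, 0, 0, 0, 0, -77, 0, 0, 0, 0, 0, -77, 0, 0, 0],
)

```text
time: 7.3
ee_pos: [0.6269, 0.0382, 0.3075]
eef_rot: [-0.365, 0.931, 0.0, -0.001]
force: [-0.2, -0.3, 0.2]
grip_width: 0.001
finger_force: 0.0
```

Run:
```python
from h import *
s=env.observe();print(s['ee_pos'],s['force'])
a=cv2.resize(optics.capture('side')[130:230,260:360],(600,600),interpolation=cv2.INTER_CUBIC)
cv2.imwrite("pics/c3.png",a)
```

```text
[0.62687498 0.0381729  0.30749957] [-0.17307175 -0.3185779   0.18665574]
```

View pics/c3.png

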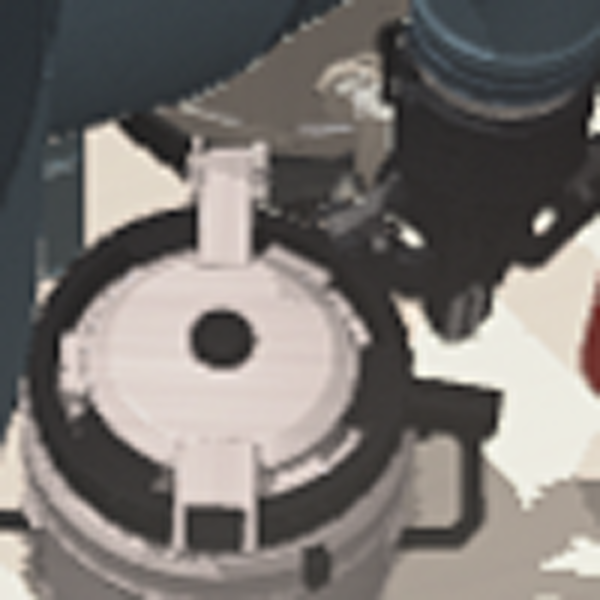

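The lid is shut. The fingertips at (465,320) are in free air behind the lever at (450,405), so I'll push the lever clockwise.

arm_command(
  moves=[-8, -7, 0, 0, 0, -0.1, -17, -12, 0, 0, 0, -0.2, -26, -17, 0, 0, 0, -0.3, -35, -21, 0, 0, 0, -0.4, -45, -24, 0, 0, 0, -0.5, -56, -26, 0, 0, 0, -0.6, -61, -27, 0, 0, 0, -0.65, -66, -27, 0, 0, 0, -0.7],
)

```text
time: 8.35
ee_pos: [0.5626, 0.0111, 0.3099]
eef_rot: [-0.022, 1.0, 0.0, 0.003]
force: [2.9, 0.1, -1.6]
grip_width: -0.002
finger_force: 1.4
```

arm_command(
  moves=[-5, 0, 0, 0, 0, -0.05, -10, 0, 0, 0, 0, -0.1, -16, 0, 0, 0, 0, -0.15, -21, 1, 0, 0, 0, -0.2, -26, 2, 0, 0, 0, -0.25, -31, 3, 0, 0, 0, -0.3, -36, 4, 0, 0, 0, -0.35, -41, 6, 0, 0, 0, -0.4],
)

```text
time: 9.35
ee_pos: [0.5218, 0.0168, 0.3101]
eef_rot: [0.177, 0.984, 0.0, 0.003]
force: [3.0, -1.1, -1.0]
grip_width: -0.0
finger_force: 1.4
```

arm_command(
  moves=[-2, 1, 0, 0, 0, -0.02, -4, 2, 0, 0, 0, -0.04, -6, 3, 0, 0, 0, -0.06, -8, 3, 0, 0, 0, -0.08, -10, 4, 0, 0, 0, -0.1, -10, 4, 0, 0, 0, -0.1, -10, 4, 0, 0, 0, -0.1, -10, 4, 0, 0, 0, -0.1],
)

```text
time: 10.35
ee_pos: [0.5107, 0.0211, 0.3089]
eef_rot: [0.225, 0.974, 0.0, 0.001]
force: [4.8, -0.4, 1.2]
grip_width: 0.002
finger_force: 2.1
```

arm_command(
  moves=[-2, 1, 0, 0, 0, -0.02, -4, 2, 0, 0, 0, -0.04, -6, 4, 0, 0, 0, -0.06, -8, 5, 0, 0, 0, -0.08, -8, 5, 0, 0, 0, -0.08, -8, 5, 0, 0, 0, -0.08, -8, 5, 0, 0, 0, -0.08, -8, 5, 0, 0, 0, -0.08],
)

```text
time: 11.35
ee_pos: [0.5066, 0.0222, 0.3095]
eef_rot: [0.265, 0.964, -0.001, 0.009]
force: [17.5, -8.5, -12.9]
grip_width: 0.001
finger_force: 9.6
```

The lever has met the firm stop, with the force up to about 20 N where I expected it. I'll back off, lift clear and check.

arm_command(
  moves=[4, -3, 0, 0, 0, 0, 10, -6, 0, 0, 0, 0, 18, -11, 0, 0, 0, 0, 22, -13, 0, 0, 0, 0, 22, -13, 30, 0, 0, 0, 22, -13, 70, 0, 0, 0, 22, -13, 120, 0, 0, 0, 22, -13, 160, 0, 0, 0],
)

```text
time: 12.35
ee_pos: [0.5239, 0.0132, 0.4702]
eef_rot: [0.264, 0.965, 0.0, -0.001]
force: [-0.1, -0.5, 0.5]
grip_width: 0.002
finger_force: 0.0
```

arm_command(
  moves=[0, 20, 20, 0, 0, 0, 0, 50, 20, 0, 0, 0, 0, 90, 20, 0, 0, 0, 0, 130, 20, 0, 0, 0, 0, 170, 20, 0, 0, 0, 0, 210, 20, 0, 0, 0, 0, 240, 20, 0, 0, 0, 0, 240, 20, 0, 0, 0],
)

```text
time: 13.35
ee_pos: [0.5228, 0.2571, 0.4875]
eef_rot: [0.26, 0.966, -0.001, -0.001]
force: [-0.4, 0.7, -0.8]
grip_width: 0.002
finger_force: 0.0
```

Run:
```python
from h import *
s=env.observe();print(s['ee_pos'],s['force'])
im=optics.capture('side')
a=cv2.resize(im[130:230,250:350],(600,600),interpolation=cv2.INTER_CUBIC)
cv2.imwrite("pics/c4.png",a)
for c in(0,.15,.947,1.047,1.15):
  g=.4223+1.5*np.pi-c
  print(c,((proj('side',[.5565+.117*np.cos(g),.1145+.117*np.sin(g),.152])[0]-[250,130])*6).round())
```

```text
[0.52277318 0.25705736 0.48747989] [-0.39857677  0.7368379  -0.8120585 ]
0 [560. 363.]
0.15 [559. 398.]
0.947 [448. 562.]
1.047 [424. 575.]
1.15 [397. 587.]
```

View pics/c4.png

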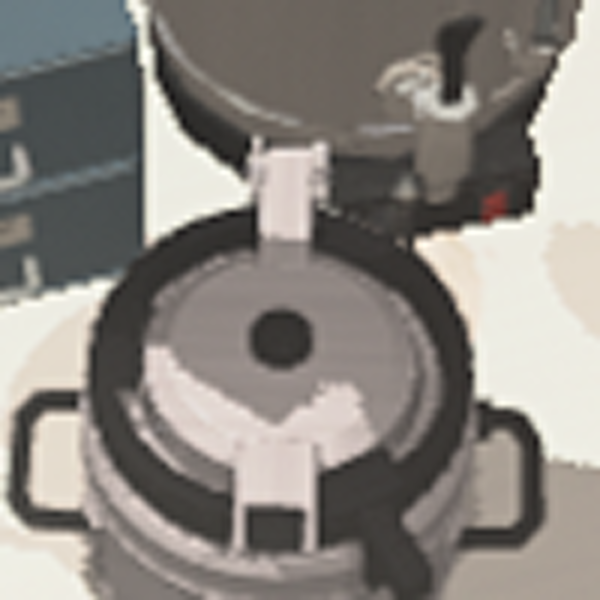

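The lid is flat under the collar. The lever tip is at about (415,570), against (424,575) predicted for locked, so it stands over the mark. The arm is clear, so I'm handing in.

```bash
python3 -c "
from rig import env
print(env.finish_job())"
```

```text
the job is handed in; nothing more can be done
None
```

The job is handed in: the lid is pressed shut, the collar is turned to its stop at the locked mark, the arm is clear of the pot, and the mug, bowl and shaker were not touched; no verdict came back.

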